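Set the cut-off saw for a longer bar

TASK

Set the small cut-off saw up for a longer length: lift the red stop tab out of its notch, shift the length stop two notches further from the blade and let it drop fully home there. Then lay the brass bar down in the saw's two cradles with its end up against the stop, throw the red-tipped hold-down over its centre so that it clamps the bar, and last of all flip the toggle on the black power box over until it snaps on, leaving the other bar, the pliers and the bur stand where they are.

Things in the scene. Friction and masses are not known exactly. Their poses are not given: they have to be found in the camera images.
- saw: Bench cut-off saw, fixed: grey base 125 (x) x 365 (y) x 16 mm high. Origin on the bench under the bar line; own +y runs along the bar line to the blade, z up. Its green head stands raised from y = +98 to +190 mm, x = -55 to +70, up to 215 mm high; blade at y = +111, its lower edge 121 mm up: the bar's end goes in under it from saw -x. A laid bar is along own y at x = 0, its centre 55 mm up.
- first_notch (a point): Notch nearest the blade in the steel rail, at the rail's top face, 40 mm above the bench, saw y = -70 mm. The rail, 14 mm wide, lies under the bar line from saw y = -55 to -170 mm; five notches 7 mm wide, 10 mm deep, 20 mm apart towards saw -y (y = -70, -90, -110, -130, -150). The stop starts in the second (-90) and belongs in the fourth (-130).
- cradle_a (a point): Middle of the floor of the cradle under the hold-down, saw y = +55 mm, 22 mm long in y, 50 mm above the bench. Two flared cheeks 9 mm high, 13 mm apart at the floor and 21 mm at the top, guide the bar in. Axes are those of the saw.
- cradle_b (a point): Middle of the floor of the second cradle, saw y = -40 mm, 12 mm long in y, otherwise like cradle_a. Between the two cradles a lying bar is free on both sides for the fingers, the base being 34 mm below it.
- length_stop (a joint): Travel of the stop carriage along the rail in m: 0 in the starting notch (saw y = -90 mm), growing away from the blade (saw -y); 0.040 is two notches further (saw y = -130 mm). Free play in a notch is 1 mm either way. It slides easily (1 N) once the tab is out of the notch.
- stop_tab (a joint): Lift of the red tab in its carriage in m: 0 fully down in a notch, up to 0.016; its pointed blade clears the rail top at 0.009, and with the point on a tooth it reads about 0.0085. It drops by its weight and a light spring (about 2 N to lift).
- stop_grip (a point): Centre of the red plastic grip of the tab: 16 mm in saw x, 12 mm in saw y, 28 mm tall, 68 mm above the bench when down (it reaches 14 mm above and below this point). Carriage cheeks below it reach up to 44 mm above the bench and 12 mm to either side in saw x. Moves with the tab.
- stop_face (a point): Middle of the brass stop face that the bar's end must meet, 14 x 28 mm, looking towards the blade (saw +y); 16 mm nearer the blade than the tab's centre, 55 mm above the bench; the face's plate is 6 mm thick. Its axes are those of the saw.
- clamp (a joint): Angle of the hold-down arm in rad: 0 open (30 degrees past upright, leaning to saw +x), 2.09 level and pressing on a 10 mm bar, 2.2 its stop with no bar. Pivot axis along saw y at x = +45, y = +55, z = 67 mm. An over-centre spring holds it at either end: past 0.61 it swings over by itself to saw -x and clamps with some 5 N; starting it takes about 4 N at the grip towards saw -x.
- clamp_grip (a point): Centre of the red grip, 24 mm long along the arm and 14 x 13 mm across, at the free end of the hold-down arm, 60 mm from its pivot (open: saw x = +75 mm, 119 mm above the bench). The arm is 72 mm long, 12 mm wide in saw y.
- brass_bar: Yellow brass square bar, loose, 240 x 10 x 10 mm, 0.2 kg; origin at its centre, own x along its length. Lies on the bench. Either end may go to the stop.
- silver_bar: Silver-grey bar of the same size, loose, to be left alone; origin at its centre, own x along its length.
- power_box: Black power box, fixed, 150 (x) x 120 (y) x 65 mm high, with a toggle, green lamp, dial (14 mm high) and sockets on its top. Origin under its centre; the toggle's pivot stands at own x = -20 mm, y = 0, z = 67 mm.
- switch (a joint): Angle of the toggle lever in rad: 0 off, leaning 0.45 rad towards own -x of the power box; 0.9 on, leaning as far towards own +x (to the green lamp). It snaps over past the middle (0.45); starting it takes about 2 to 4 N.
- switch_tip (a point): Tip of the steel toggle lever, 36 mm from its pivot, lever 8 to 9 mm thick; off it stands 99 mm above the bench.
- bur_stand: Round stepped grey bur stand, loose, 124 mm across, 66 mm high and 89 mm with its burs; origin under its centre. Leave it alone.
- pliers: Pliers with yellow handles lying on the bench, loose, 160 x 60 x 12 mm; origin under the pivot, own x towards the jaws. Leave them alone.
Mind the look-alikes: they are no part of the job. What is shaped like the power_box but turquoise is not meant. Of the things shaped like the brass_bar, the yellow one is meant.

How it is judged:
On the way, in this order (a step that is already met when the one before it is completed fails the run):
1. the stop tab is lifted out of its notch (value of joint stop_tab above 0.009 m), for 0.1 s.
2. the stop has dropped fully home two notches further from the blade (value of joint length_stop between 0.037 and 0.043 m and value of joint stop_tab below 0.003 m), for 0.2 s.
3. the brass bar lies in both cradles with its end against the stop (y of brass_bar in the frame of stop_face between 0.118 and 0.1232 m and x of brass_bar in the frame of saw between -0.004 and 0.004 m and z of brass_bar in the frame of saw between 0.052 and 0.058 m and angle between the x axis of brass_bar and the y axis of saw, either way round below 0.04 rad), for 0.2 s.
4. the hold-down is thrown over and clamps the bar (value of joint clamp between 2 and 2.16 rad), for 0.2 s.
5. the toggle has snapped on (value of joint switch above 0.8 rad), for 0.2 s.
At the end, for the whole second after the job is handed in: Stop two notches out (0.040 m within 3 mm), tab below 3 mm; brass bar in both cradles along the bar line (0.04 rad, 4 mm sideways, 3 mm in height), end within 3 mm of the stop face, at rest; hold-down level on the bar (2.0 to 2.16 rad); toggle on (above 0.8 rad) (all of step 2 and all of step 3 and all of step 4 and value of joint switch above 0.8 rad and linear speed of brass_bar below 0.01 m/s); the robot touches nothing.
It fails at once if the silver-grey bar is shifted by more than 20 mm (distance of silver_bar from where it was at the start of the episode above 0.02 m).
It fails at once if the bur stand is shifted by more than 20 mm (distance of bur_stand from where it was at the start of the episode above 0.02 m).
It fails at once if the pliers are shifted by more than 20 mm (distance of pliers from where it was at the start of the episode above 0.02 m).
It also fails if it takes over 72 s, if anything falls off the work surface, if the arm or the gripper's body presses on something with over 40 N, if the wrist force passes 120 N, or if a joint passes its speed limit or range.

ROBOT

A 6-joint arm with a two-finger parallel gripper is mounted at the origin on the work surface. World frame = base frame: x ahead of the robot, y to its left, z up, the work surface at z = 0. Lengths are in m, angles in rad, forces in N, time in s.
With the tool pointing down it reaches from about 0.3 to 0.775 m from the base axis. Payload 14.6 kg.
Tool frame: the origin (TCP) lies on the centre line of the jaws, within the pads' length; the fingertips stand ctrl.tcp_to_tips ahead of it and the grasp point (between the pads) lies 2 mm behind it (ctrl.tcp_to_tips is the distance from the TCP to the fingertips, in m); z points along the fingers, y is the line along which they close (so a half turn about z gives the same grasp; the last joint's range is limited). The gripper opens to 94 mm and grips with 3 to 60 N. Pads are 16 mm wide; open, the fingers measure 119 mm over their backs; the gripper's body (75 mm by 177 mm) begins 78 mm behind the grasp point.
Start: joints at [-1.2, 0.3, 1.521, -0, 1.321, -0.067], TCP at [0.233, -0.498, 0.222] pointing down, gripper open.
Joint ranges: [-3.03, 3.03], [-0.79, 2.21], [0.23, 2.52], [-1.04, 4.18], [0, 3.07], [-2.55, 2.55]. Speed limits (rad/s): [2.22, 2.22, 2.57, 3.14, 3.14, 3.14].

INTERFACE

Orientations are given as [roll, pitch, yaw] about the fixed x, y, z axes, in that order (R = Rz(yaw) Ry(pitch) Rx(roll)).
In Python, from station import telemetry, viewer, hand_in, ctrl gives the robot as it stands.
- The arm moves only by the tool step_arm, never from a script. Its argument "plan" is a list of rows, each an object of numbers: "dx", "dy", "dz": the shift along the tool's x, y, z scaled (see below); "rx", "ry", "rz": the turn, a rotation vector about the tool's x, y, z scaled (see below); "claw": the closure, from 0 (fully open) to 1 (shut). In form: [{"dx": .., "dy": .., "dz": .., "rx": .., "ry": .., "rz": .., "claw": ..}, ...]. A call has 1 to 10 rows; each row shifts and turns the commanded pose from where the row before left it, along the tool's axes as they then stand; what a row does not reach is not made up. The controller multiplies each number of a shift by 0.1 m and each number of a turn by 90 degrees. A row lasts 1/10 s, in which the tool goes at most 50 mm and 8.59 degrees, less where a joint would pass 70% of its speed; a pose out of reach is approached as far as the arm can. A call with a number of a shift or a turn outside -1 to 1 is refused whole. A call with a gripper value outside its range is refused whole. The fingers move at their own pace and stop on an object; "grip_force" is the grip in N (left out, the last holds). Time passes only in rows, so rows that do not move let the fingers close. It gives the time, the measured TCP pose, the force, the opening and the grip force at its end, in the units of the state.
- telemetry.get_obs(): the state, without advancing time (a new reading comes with each control period).
- viewer.camera(name): name is "scene" or "side" or "wrist"; returns a dict with "img" (400x640x3 uint8, red, green, blue), "z_map" (400x640 float32, m along the optical axis (not along the pixel's ray), 0 where there is no reading), "fx", "fy", "cx", "cy" (pixels), "R" (3x3) and "t" (3): a world point X has camera coordinates R X + t; the wrist camera has in their place "tool_from_camera" (4x4, takes a point from camera to tool coordinates, whose origin is the TCP and whose axes are the flange's). Camera axes: x right, y down, z forward; pixel columns grow to the right and rows downward; lengths in m; the calibration is good to about 2 mm. A picture is of the moment at which its call begins: read the wrist's pose just before it.
- hand_in(): hands the job in; it is judged then, once.
Trained networks look in a picture, given as the dict that the camera call returned (one of the last four; its "shot" number tells which), for a name from the list of things; names that differ only in an ending like _2 or _b are one class to them, and where a whole thing is asked for, a point or a joint stands for the part that bears it (a point fixed in the world has none). Each returns a list of dicts, best first, with "score" (0 to 1); they miss things now and then, are a little off and sometimes report something else, mostly with a low value. They report only what shows in the picture. A call takes as long as a camera call. They do not tell look-alikes from the thing itself.
- viewer.recognise(target, picture): "rect" ([left, top, right, bottom] in pixels, round what is visible of it).
The state is a dict: "time_s": time; "qpos": joint angles; "joint_vel": joint speeds; "tau": joint torques, N m; "ee_pos": TCP position; "eef_rot": TCP orientation; "force": force on the tool from outside, world axes, zero at the start; "moment": the same for the moment, N m; "grip_width": finger opening in m; "grip_force": force on a finger pad.
Only numpy, scipy, OpenCV 4.12 (cv2) and the standard library are available. Lean on these libraries where they do the work, as an engineer would, in place of code of your own. Each camera call takes 0.05 s, during which the arm holds its last target. There are 200 camera calls.

## Working session

There is one attempt and no reset: what is moved stays moved. The work goes in short steps, Python scripts to look and compute and a tool call to move; the robot and the scene stay as the last step left them, time stands still between calls to the robot, and variables do not carry over. Pictures are saved under pics/ and viewed, at most 10 in all, crops included, and the job is handed in when it is done.

Besides the shell and the picture viewer there is one more tool, called after ">>>" by a JSON object that holds its "api" and its "payload", one argument or row to a line. step_arm: Moves the arm, as the interface text tells. Shifts and turns lie within -1 to 1; 1 stands for 0.1 m of shift or 90 degrees of turn. Its arguments: {"type":"object","properties":{"plan":{"type":"array"},"grip_force":{"type":"number"}},"required":["plan"]}

```bash
mkdir -p pics; ls; cat > h.py <<'E'
import numpy as np, cv2
from station import telemetry, viewer, hand_in, ctrl
def save(c,n): cv2.imwrite(f'pics/{n}.png',c['img'][:,:,::-1])
def cloud(c):
    z=c['z_map']; v,u=np.mgrid[:z.shape[0],:z.shape[1]]
    P=np.stack([(u-c['cx'])*z/c['fx'],(v-c['cy'])*z/c['fy'],z],-1)
    if 'R' in c: W=(P-c['t'])@c['R']
    else:
        from scipy.spatial.transform import Rotation as Ro
        o=telemetry.get_obs(); T=c['tool_from_camera']
        W=(P@T[:3,:3].T+T[:3,3])@Ro.from_euler('xyz',o['eef_rot']).as_matrix().T+o['ee_pos']
    W[z==0]=np.nan
    return W
E
python3 - <<'E'
from h import *
print(ctrl.tcp_to_tips, telemetry.get_obs())
for n in ['scene','side']:
    c=viewer.camera(n); save(c,n); np.savez(n,**{k:v for k,v in c.items()})
    for t in ['saw','power_box','brass_bar','stop_grip','clamp_grip','switch_tip','bur_stand','pliers','stop_face']:
        print(n,t,[(np.round(r['rect']).tolist(),round(r['score'],2)) for r in viewer.recognise(t,c)[:4]])
E
```

```text
pics
0.017 {'time_s': 0.0, 'qpos': array([-1.19961446e+00,  3.00477603e-01,  1.52158939e+00, -3.87973912e-05,
        1.32070116e+00, -6.66167757e-02]), 'joint_vel': array([ 1.78821014e-03, -3.18593106e-04, -2.54969717e-04,  4.82729978e-05,
       -1.39530262e-03,  4.04360298e-06]), 'tau': array([ 5.19327496e-04, -5.31811953e+01, -3.52741134e+01,  7.08593940e-02,
        2.43858341e-02, -8.56647557e-05]), 'ee_pos': array([ 0.23306097, -0.4979057 ,  0.22187924]), 'eef_rot': array([-3.14041727e+00, -4.07539951e-05,  4.37808240e-01]), 'force': array([-0.32469395,  0.09478029, -0.00296347]), 'moment': array([ 0.00129429, -0.02809985, -0.02071447]), 'grip_force': 0.0, 'grip_width': 0.09390074623610019}
scene saw [([302.0, 134.0, 397.0, 249.0], 0.93)]
scene power_box [([362.0, 130.0, 408.0, 166.0], 0.62), ([321.0, 111.0, 367.0, 144.0], 0.62)]
scene brass_bar [([363.0, 128.0, 407.0, 165.0], 0.67), ([234.0, 319.0, 282.0, 400.0], 0.64), ([303.0, 130.0, 398.0, 245.0], 0.3)]
scene stop_grip [([236.0, 259.0, 299.0, 309.0], 0.72), ([362.0, 131.0, 408.0, 165.0], 0.58), ([331.0, 204.0, 336.0, 213.0], 0.43)]
scene clamp_grip []
scene switch_tip []
scene bur_stand [([415.0, 172.0, 453.0, 211.0], 0.66)]
scene pliers [([368.0, 255.0, 422.0, 275.0], 0.78)]
scene stop_face [([329.0, 201.0, 335.0, 217.0], 0.47)]
side saw [([290.0, 128.0, 360.0, 242.0], 0.91)]
side power_box [([244.0, 121.0, 289.0, 156.0], 0.67)]
side brass_bar [([338.0, 273.0, 406.0, 296.0], 0.74), ([409.0, 286.0, 474.0, 348.0], 0.63)]
side stop_grip [([331.0, 202.0, 334.0, 210.0], 0.56)]
side clamp_grip []
side switch_tip []
side bur_stand [([333.0, 132.0, 363.0, 163.0], 0.87), ([326.0, 159.0, 338.0, 178.0], 0.41)]
side pliers [([387.0, 196.0, 406.0, 220.0], 0.56)]
side stop_face [([329.0, 205.0, 336.0, 218.0], 0.67)]
```

```bash
python3 - <<'E'
import cv2
a=cv2.imread('pics/scene.png')[100:400,200:480];b=cv2.imread('pics/side.png')[100:380,220:500]
cv2.imwrite('pics/a2.png',cv2.resize(a,None,fx=2,fy=2,interpolation=2));cv2.imwrite('pics/b2.png',cv2.resize(b,None,fx=2,fy=2,interpolation=2))
E
```

```text
(no output)
```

View pics/a2.png

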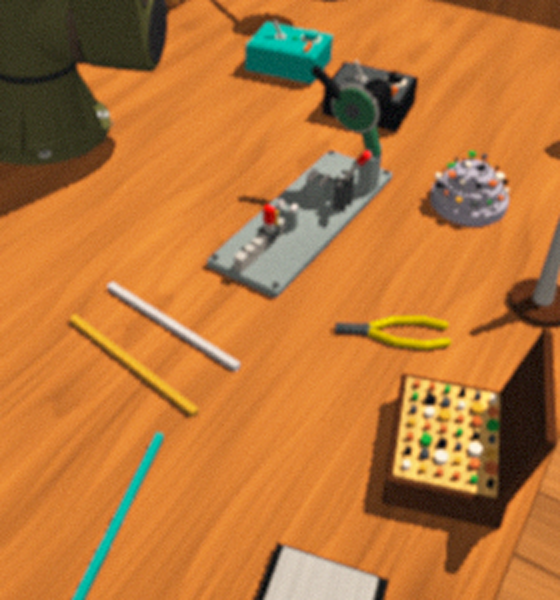

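View pics/b2.png

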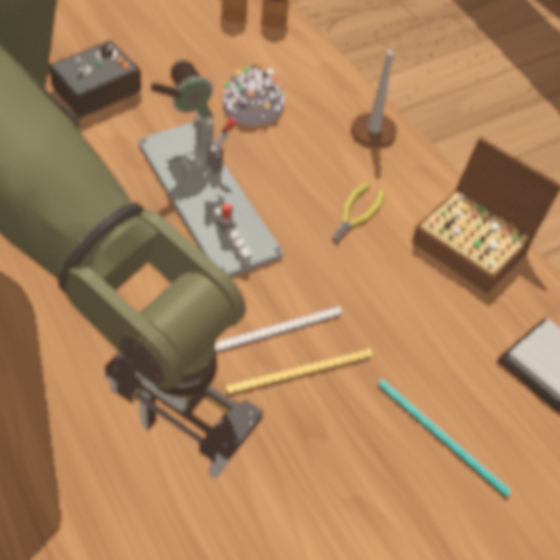

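The candidates for the brass bar in the scene view are yellow at about (267,282), silver at (286,263) and turquoise at (260,358), so yellow is the one. For the power box they are black at (385,147) and turquoise at (344,126), so black. The stop tab is red at (334,207) and the clamp grip is red at (382,179).

```bash
python3 - <<'E'
from h import *
for n in ['scene','side']:
    c=dict(np.load(n+'.npz')); W=cloud(c); hsv=cv2.cvtColor(c['img'],cv2.COLOR_RGB2HSV); H,S,V=[hsv[...,i].astype(int) for i in range(3)]
    x,y,z=W[...,0],W[...,1],W[...,2]
    def rep(name,m,roi=None):
        if roi: 
            k=np.zeros_like(m);k[roi[1]:roi[3],roi[0]:roi[2]]=1;m=m&k
        nn,lab,st,_=cv2.connectedComponentsWithStats(m.astype(np.uint8))
        for i in range(1,nn):
            if st[i,4]<12: continue
            P=W[lab==i]; r=cv2.minAreaRect((P[:,:2]*1000).astype(np.float32))
            print(n,name,st[i].tolist(),'mean',P.mean(0).round(4),'rect',np.round(r[0],1),np.round(r[1],1),round(r[2],1),'z',np.percentile(P[:,2],[2,50,98]).round(3))
    rep('brass',(H>18)&(H<32)&(S>150)&(V>130)&(z>0.004)&(z<0.02))
    rep('silver',(S<70)&(V>120)&(z>0.004)&(z<0.02))
    rep('red',((H<6)|(H>173))&(S>170)&(V>100)&(z>0.03))
    rep('base',(S<90)&(z>0.012)&(z<0.021))
    rep('box',(z>0.055)&(z<0.072)&(S<120))
E
```

```text
scene brass [236, 258, 62, 49, 290] mean [ 0.5066 -0.3824  0.0084] rect [ 498.4 -380.2] [ 12.3 239.5] 78.9 z [0.005 0.008 0.012]
scene brass [384, 258, 42, 16, 302] mean [ 0.7838 -0.139   0.0092] rect [ 784. -140.] [109.5  57.9] 33.6 z [0.004 0.01  0.013]
scene silver [248, 155, 6, 4, 18] mean [0.0791 0.0759 0.0141] rect [78.6 77.4] [15.5 22.2] 88.5 z [0.011 0.014 0.019]
scene silver [343, 176, 34, 20, 220] mean [0.5117 0.1383 0.0145] rect [514.5 117. ] [152.1  56.8] 85.3 z [0.01  0.015 0.018]
scene silver [320, 185, 76, 62, 1086] mean [ 0.5743 -0.0558  0.014 ] rect [552.9  10.9] [361.9 108. ] 87.4 z [0.007 0.014 0.018]
scene silver [444, 201, 10, 9, 25] mean [0.802  0.1807 0.0155] rect [801.9 180.4] [44.4 12.5] 67.4 z [0.005 0.018 0.02 ]
scene silver [304, 206, 28, 29, 244] mean [ 0.4926 -0.1096  0.0145] rect [493.5 -97.1] [ 36.4 141.4] 0.6 z [0.011 0.015 0.018]
scene silver [254, 241, 66, 44, 268] mean [ 0.5085 -0.2982  0.0081] rect [ 501.9 -296.8] [ 12.6 238.8] 81.9 z [0.004 0.008 0.012]
scene red [379, 175, 6, 7, 25] mean [0.6143 0.0534 0.1222] rect [614.4  54.4] [14.  14.4] 74.3
[... 6591 characters left out ...]
244, 120, 45, 31, 682] mean [0.4723 0.3694 0.0622] rect [476.6 376.2] [152.1 129. ] 7.3 z [0.056 0.062 0.069]
side box [337, 133, 20, 15, 167] mean [0.7413 0.1898 0.0634] rect [745.1 191.4] [75.6 82.9] 83.4 z [0.057 0.064 0.07 ]
side box [406, 153, 6, 6, 25] mean [0.9114 0.0106 0.0624] rect [910.1  10.8] [13.  21.4] 38.7 z [0.056 0.061 0.071]
side box [318, 162, 9, 6, 29] mean [0.5889 0.111  0.0649] rect [587.8 112.9] [18.6 33.5] 46.1 z [0.057 0.064 0.071]
side box [324, 172, 8, 8, 30] mean [0.5788 0.0507 0.0657] rect [582.5  54.8] [31.3 22.5] 78.5 z [0.058 0.066 0.072]
side box [142, 242, 65, 33, 294] mean [-0.0137 -0.0601  0.0636] rect [-14.2 -56.2] [ 89.4 194.6] 77.1 z [0.055 0.064 0.072]
```

>>> {"api": "step_arm", "payload": {
  "plan": [
    {"dz": -0.1, "rz": -0.0863, "claw": 0.2},
    {"dz": -0.1, "rz": -0.0863, "claw": 0.2},
    {"dz": -0.1, "rz": -0.0863, "claw": 0.2},
    {"dz": -0.1, "rz": -0.0863, "claw": 0.2},
    {"dz": -0.1, "rz": -0.0863, "claw": 0.2},
    {"dz": -0.1, "rz": -0.0863, "claw": 0.2},
    {"dz": -0.1, "rz": -0.0863, "claw": 0.2},
    {"dz": -0.1, "rz": -0.0863, "claw": 0.2},
    {"dx": 0.35, "dy": 0.2, "claw": 0.2},
    {"dx": 0.35, "dy": 0.2, "claw": 0.2}
  ]
}}

```text
$.plan[0]: bad value
```

>>> {"api": "step_arm", "payload": {
  "plan": [
    {"dx": 0.4, "dy": 0.21, "claw": 0.2},
    {"dx": 0.4, "dy": 0.21, "claw": 0.2},
    {"dx": 0.4, "dy": 0.21, "claw": 0.2},
    {"dx": 0.4, "dy": 0.21, "claw": 0.2},
    {"dx": 0.4, "dy": 0.21, "claw": 0.2},
    {"dx": 0.4, "dy": 0.21, "claw": 0.2},
    {"dx": 0.4, "dy": 0.21, "claw": 0.2},
    {"dx": 0.4, "dy": 0.21, "claw": 0.2},
    {"dx": 0.4, "dy": 0.21, "claw": 0.2},
    {"claw": 0.2}
  ]
}}

```text
$.plan[0]: bad value
```

```bash
python3 - <<'E'
from h import *
o=telemetry.get_obs(); print(o['time_s'],o['ee_pos'],o['eef_rot'],o['grip_width'])
c=viewer.camera('wrist'); save(c,'w1'); W=cloud(c); np.savez('w1',W=W,img=c['img']); print(c['tool_from_camera'].round(3))
print(W[::100,::160].reshape(-1,3).round(3).tolist())
E
```

```text
1.0 [ 0.23315711 -0.4981169   0.22243373] [-3.14153838e+00  1.88883850e-05  4.37833140e-01] 0.09409693907839786
[[-0.001 -0.962 -0.273  0.079]
 [ 1.    -0.001  0.     0.001]
 [-0.    -0.273  0.962 -0.163]
 [ 0.     0.     0.     1.   ]]
[[0.264, -0.097, 0.001], [0.339, -0.258, 0.002], [0.414, -0.418, 0.001], [0.489, -0.578, 0.001], [0.156, -0.114, 0.001], [0.237, -0.289, 0.002], [0.319, -0.463, 0.001], [0.4, -0.637, 0.0], [0.028, -0.136, 0.002], [0.116, -0.325, 0.001], [0.206, -0.516, 0.002], [0.295, -0.706, 0.001], [-0.126, -0.161, 0.002], [-0.029, -0.37, 0.002], [0.069, -0.58, 0.0], [0.167, -0.79, 0.001]]
```

View pics/w1.png

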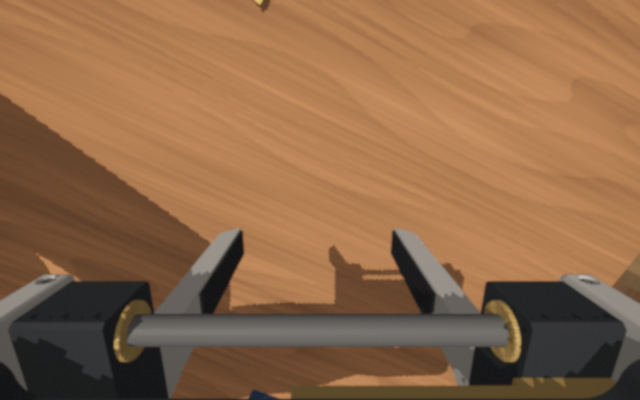

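The calls were refused, so I'll give every key in each row. The wrist view shows only bench and the two fingers; the top of the image is tool +x.

>>> {"api": "step_arm", "payload": {
  "plan": [
    {"dx": 0, "dy": 0, "dz": -0.1, "rx": 0, "ry": 0, "rz": -0.0863, "claw": 0.2},
    {"dx": 0, "dy": 0, "dz": -0.1, "rx": 0, "ry": 0, "rz": -0.0863, "claw": 0.2},
    {"dx": 0, "dy": 0, "dz": -0.1, "rx": 0, "ry": 0, "rz": -0.0863, "claw": 0.2},
    {"dx": 0, "dy": 0, "dz": -0.1, "rx": 0, "ry": 0, "rz": -0.0863, "claw": 0.2},
    {"dx": 0, "dy": 0, "dz": -0.1, "rx": 0, "ry": 0, "rz": -0.0863, "claw": 0.2},
    {"dx": 0, "dy": 0, "dz": -0.1, "rx": 0, "ry": 0, "rz": -0.0863, "claw": 0.2},
    {"dx": 0, "dy": 0, "dz": -0.1, "rx": 0, "ry": 0, "rz": -0.0863, "claw": 0.2},
    {"dx": 0, "dy": 0, "dz": -0.1, "rx": 0, "ry": 0, "rz": -0.0863, "claw": 0.2},
    {"dx": 0.35, "dy": 0.2, "dz": 0, "rx": 0, "ry": 0, "rz": 0, "claw": 0.2},
    {"dx": 0.35, "dy": 0.2, "dz": 0, "rx": 0, "ry": 0, "rz": 0, "claw": 0.2}
  ]
}}

```text
time_s: 2.05
ee_pos: [0.2766, -0.4296, 0.3023]
eef_rot: [-3.142, -0.0, 1.521]
force: [0.8, 0.4, -0.8]
grip_width: 0.075
grip_force: 0.0
```

>>> {"api": "step_arm", "payload": {
  "plan": [
    {"dx": 0.4, "dy": 0.21, "dz": 0, "rx": 0, "ry": 0, "rz": 0, "claw": 0.2},
    {"dx": 0.4, "dy": 0.21, "dz": 0, "rx": 0, "ry": 0, "rz": 0, "claw": 0.2},
    {"dx": 0.4, "dy": 0.21, "dz": 0, "rx": 0, "ry": 0, "rz": 0, "claw": 0.2},
    {"dx": 0.4, "dy": 0.21, "dz": 0, "rx": 0, "ry": 0, "rz": 0, "claw": 0.2},
    {"dx": 0.4, "dy": 0.21, "dz": 0, "rx": 0, "ry": 0, "rz": 0, "claw": 0.2},
    {"dx": 0.4, "dy": 0.21, "dz": 0, "rx": 0, "ry": 0, "rz": 0, "claw": 0.2},
    {"dx": 0.4, "dy": 0.21, "dz": 0, "rx": 0, "ry": 0, "rz": 0, "claw": 0.2},
    {"dx": 0.4, "dy": 0.21, "dz": 0, "rx": 0, "ry": 0, "rz": 0, "claw": 0.2},
    {"dx": 0, "dy": 0.4, "dz": 0, "rx": 0, "ry": 0, "rz": 0, "claw": 0.2},
    {"dx": 0, "dy": 0, "dz": 0, "rx": 0, "ry": 0, "rz": 0, "claw": 0.2}
  ]
}}

```text
time_s: 3.05
ee_pos: [0.5023, -0.1195, 0.3011]
eef_rot: [-3.14, -0.001, 1.525]
force: [-0.3, 0.2, -1.0]
grip_width: 0.0754
grip_force: 0.0
```

```bash
python3 - <<'E'
from h import *
o=telemetry.get_obs(); print(o['time_s'],o['ee_pos'],o['eef_rot'],o['grip_width'])
c=viewer.camera('wrist'); save(c,'w2'); W=cloud(c); np.savez('w2',W=W,img=c['img'])
E
```

```text
3.05 [ 0.50225924 -0.11948657  0.301066  ] [-3.13992337e+00 -5.70890181e-04  1.52493712e+00] 0.07540519858600762
```

View pics/w2.png

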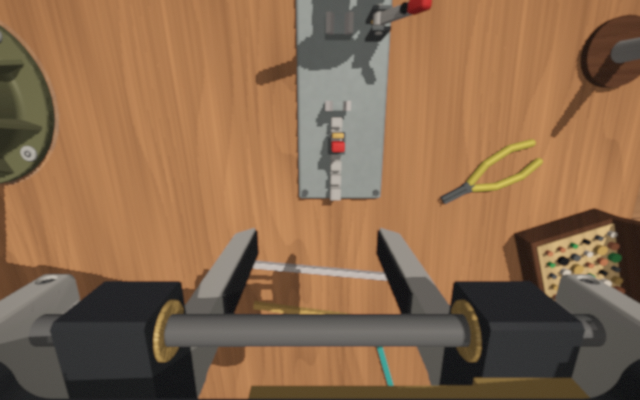

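The wrist view shows the red tab at (337,146), cradle B at (337,105), the rail down to (336,198), and the clamp grip at (418,5).

```bash
python3 - <<'E'
from h import *
d=np.load('w2.npz'); W=d['W']; hsv=cv2.cvtColor(d['img'],cv2.COLOR_RGB2HSV); H,S,V=[hsv[...,i].astype(int) for i in range(3)]
z=W[...,2]
def st(name,m):
    P=W[m]; r=cv2.minAreaRect((P[:,:2]*1000).astype(np.float32)); print(name,len(P),P.mean(0).round(4),np.median(P,0).round(4),np.round(r[0],1),np.round(r[1],1),round(r[2],1),np.percentile(P[:,2],[2,98]).round(3))
v,u=np.mgrid[:400,:640]
roi=(u>285)&(u<400)&(v<205)
red=((H<6)|(H>173))&(S>150)
st('redtop',roi&red&(z>0.078)&(v>100)); st('red',roi&red&(z>0.05)&(v>100))
st('base',roi&(z>0.012)&(z<0.020)&(S<110))
st('rail',roi&(z>0.036)&(z<0.043)&(v>100)&(S<90))
st('railB',roi&(z>0.046)&(z<0.062)&(v>60)&(S<90))
# edges of base per-row
m=roi&(z>0.011)&(z<0.021)&(S<110)
L=[];R=[]
for r in range(30,190,4):
    k=np.where(m[r])[0]; L.append(W[r,k[0]]);R.append(W[r,k[-1]])
for E_ in(L,R):
    E_=np.array(E_); p=np.polyfit(E_[:,1],E_[:,0],1); print('edge dx/dy',p, 'x@y=-0.087',np.polyval(p,-.087), np.abs(E_[:,0]-np.polyval(p,E_[:,1])).max())
k=m[:, 315:370]; rr=[np.where(m[:,c])[0].max() for c in range(310,375,4)]; B=np.array([W[r,c] for r,c in zip(rr,range(310,375,4))]); print('bottom',np.polyfit(B[:,0],B[:,1],1),B.mean(0))
E
```

```text
redtop 117 [ 0.5271 -0.0839  0.0829] [ 0.5269 -0.0842  0.0833] [527.2 -84.1] [11.  13.9] 87.6 [0.079 0.085]
red 126 [ 0.5268 -0.0837  0.0819] [ 0.5266 -0.0835  0.0831] [526.9 -84. ] [11.  14.4] 88.3 [0.067 0.085]
base 14684 [ 0.5365 -0.0285  0.0174] [ 0.5396 -0.021   0.0174] [538.1 -36.2] [264.7 125.3] 87.2 [0.015 0.019]
rail 431 [ 0.5261 -0.1133  0.0412] [ 0.526  -0.1196  0.0414] [ 526.6 -107.3] [114.   18.2] 85.2 [0.037 0.043]
railB 320 [ 0.5288 -0.0436  0.0537] [ 0.5286 -0.036   0.0522] [528.5 -63.6] [69.1 33.3] 87.6 [0.046 0.061]
edge dx/dy [0.04804461 0.4779959 ] x@y=-0.087 0.4738160226008133 0.0009138925735314163
edge dx/dy [0.03210288 0.59979267] x@y=-0.087 0.5969997157441926 0.02474567214246981
bottom [-0.20666213 -0.03971606] [ 0.53628575 -0.15054602  0.01707314]
```

>>> {"api": "step_arm", "payload": {
  "plan": [
    {"dx": 0.18, "dy": 0.118, "dz": 0.3, "rx": 0, "ry": 0, "rz": 0, "claw": 0.5},
    {"dx": 0.18, "dy": 0.118, "dz": 0.3, "rx": 0, "ry": 0, "rz": 0, "claw": 0.5},
    {"dx": 0, "dy": 0, "dz": 0.4, "rx": 0, "ry": 0, "rz": 0, "claw": 0.5},
    {"dx": 0, "dy": 0, "dz": 0.3, "rx": 0, "ry": 0, "rz": 0, "claw": 0.5},
    {"dx": 0, "dy": 0, "dz": 0.2, "rx": 0, "ry": 0, "rz": 0, "claw": 0.5},
    {"dx": 0, "dy": 0, "dz": 0, "rx": 0, "ry": 0, "rz": 0, "claw": 0.5}
  ]
}}

```text
time_s: 3.7
ee_pos: [0.5234, -0.0861, 0.1505]
eef_rot: [-3.138, -0.001, 1.521]
force: [0.8, -0.0, 0.5]
grip_width: 0.0474
grip_force: 0.0
```

```bash
python3 - <<'E'
from h import *
o=telemetry.get_obs(); print(o['time_s'],o['ee_pos'],o['eef_rot'],o['grip_width'])
c=viewer.camera('wrist'); save(c,'w3'); W=cloud(c); np.savez('w3',W=W,img=c['img'])
E
```

```text
3.7 [ 0.5234062  -0.08605258  0.15047479] [-3.13755214e+00 -7.05872968e-04  1.52145249e+00] 0.04736686090225792
```

View pics/w3.png

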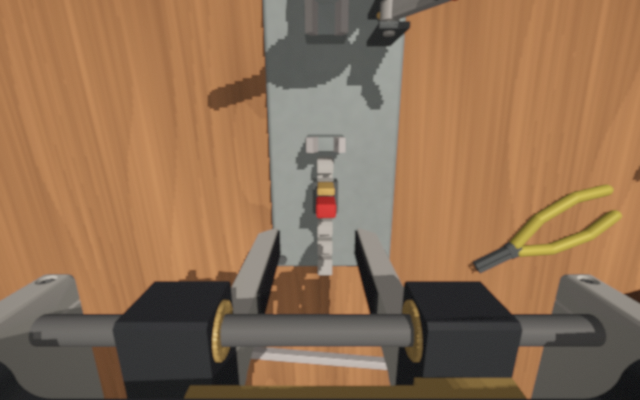

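The view shows the red tab at (326,205) between the finger lines, cradle B at (326,145) and cradle A at (327,15).

```bash
python3 - <<'E'
from h import *
d=np.load('w3.npz'); W=d['W']; hsv=cv2.cvtColor(d['img'],cv2.COLOR_RGB2HSV); H,S,V=[hsv[...,i].astype(int) for i in range(3)]
z=W[...,2]
def st(name,m):
    P=W[m]; r=cv2.minAreaRect((P[:,:2]*1000).astype(np.float32)); print(name,len(P),P.mean(0).round(4),np.round(r[0],1),np.round(r[1],1),round(r[2],1),np.percentile(P[:,2],[2,98]).round(3))
v,u=np.mgrid[:400,:640]
roi=(u>290)&(u<360)&(v<225)&(v>120)
red=((H<6)|(H>173))&(S>150)
st('redtop',roi&red&(z>0.078))
st('plate',roi&(H>15)&(H<30)&(S>90)&(z>0.06)&(z<0.075))
st('rail',roi&(z>0.036)&(z<0.043)&(S<90))
st('cheekB',roi&(z>0.054)&(z<0.065)&(S<90)&(v<165))
st('cheekA',(v<60)&(u>290)&(u<360)&(z>0.054)&(z<0.066)&(S<90))
m=(u>250)&(u<410)&(v<265)&(z>0.011)&(z<0.021)&(S<110)
L=np.array([W[r,np.where(m[r])[0][0]] for r in range(100,220,4)]);R=np.array([W[r,np.where(m[r])[0][-1]] for r in range(110,220,4)])
for E_ in(L,R): p=np.polyfit(E_[:,1],E_[:,0],1); print(p,np.polyval(p,-.087))
E
```

```text
redtop 290 [ 0.5306 -0.0826  0.0843] [530.9 -83.7] [11.6 15.3] 87.3 [0.079 0.086]
plate 164 [ 0.5313 -0.07    0.0699] [531.3 -70.7] [ 5.7 13.3] 87.9 [0.06  0.073]
rail 200 [ 0.5312 -0.0681  0.0412] [531.4 -69.6] [82.7 32.8] 87.2 [0.036 0.043]
cheekB 362 [ 0.5334 -0.034   0.0594] [532.7 -34.1] [12.  32.7] 87.4 [0.054 0.063]
cheekA 894 [0.5374 0.0602 0.0595] [537.6  60.7] [22.7 32.3] 86.7 [0.054 0.063]
[0.04880502 0.48093187] 0.47668583755839194
[0.049774   0.60435006] 0.6000197215272515
```

>>> {"api": "step_arm", "payload": {
  "plan": [
    {"dx": 0.027, "dy": 0.073, "dz": 0, "rx": 0, "ry": 0, "rz": 0, "claw": 0.5},
    {"dx": 0, "dy": 0, "dz": 0.25, "rx": 0, "ry": 0, "rz": 0, "claw": 0.5},
    {"dx": 0, "dy": 0, "dz": 0.25, "rx": 0, "ry": 0, "rz": 0, "claw": 0.5},
    {"dx": 0, "dy": 0, "dz": 0.15, "rx": 0, "ry": 0, "rz": 0, "claw": 0.5},
    {"dx": 0, "dy": 0, "dz": 0.1, "rx": 0, "ry": 0, "rz": 0, "claw": 0.5},
    {"dx": 0, "dy": 0, "dz": 0, "rx": 0, "ry": 0, "rz": 0, "claw": 0.5}
  ]
}}

```text
time_s: 4.35
ee_pos: [0.5327, -0.0835, 0.0775]
eef_rot: [-3.141, -0.0, 1.522]
force: [-0.1, -0.3, 0.1]
grip_width: 0.047
grip_force: 0.0
```

>>> {"api": "step_arm", "payload": {
  "plan": [
    {"dx": 0, "dy": 0, "dz": 0, "rx": 0, "ry": 0, "rz": 0, "claw": 0.9},
    {"dx": 0, "dy": 0, "dz": 0, "rx": 0, "ry": 0, "rz": 0, "claw": 0.9},
    {"dx": 0, "dy": 0, "dz": 0, "rx": 0, "ry": 0, "rz": 0, "claw": 0.9},
    {"dx": 0, "dy": 0, "dz": 0, "rx": 0, "ry": 0, "rz": 0, "claw": 0.9},
    {"dx": 0, "dy": 0, "dz": 0, "rx": 0, "ry": 0, "rz": 0, "claw": 0.9}
  ],
  "grip_force": 12
}}

```text
time_s: 4.85
ee_pos: [0.5309, -0.0834, 0.0778]
eef_rot: [-3.137, -0.0, 1.522]
force: [-15.9, 0.1, 13.1]
grip_width: 0.016
grip_force: 12.0
```

>>> {"api": "step_arm", "payload": {
  "plan": [
    {"dx": 0, "dy": -0.02, "dz": 0, "rx": 0, "ry": 0, "rz": 0, "claw": 0.9},
    {"dx": 0, "dy": 0, "dz": 0, "rx": 0, "ry": 0, "rz": 0, "claw": 0.9},
    {"dx": 0, "dy": 0, "dz": 0, "rx": 0, "ry": 0, "rz": 0, "claw": 0.9}
  ]
}}

```text
time_s: 5.15
ee_pos: [0.5304, -0.0833, 0.0779]
eef_rot: [-3.141, 0.0, 1.522]
force: [-4.5, -0.1, 7.2]
grip_width: 0.0158
grip_force: 12.0
```

Now I'll lift the tab 13 mm and hold it for 0.2 s.

>>> {"api": "step_arm", "payload": {
  "plan": [
    {"dx": 0, "dy": -0.005, "dz": -0.04, "rx": 0, "ry": 0, "rz": 0, "claw": 0.9},
    {"dx": 0, "dy": 0, "dz": -0.05, "rx": 0, "ry": 0, "rz": 0, "claw": 0.9},
    {"dx": 0, "dy": 0, "dz": -0.04, "rx": 0, "ry": 0, "rz": 0, "claw": 0.9},
    {"dx": 0, "dy": 0, "dz": 0, "rx": 0, "ry": 0, "rz": 0, "claw": 0.9},
    {"dx": 0, "dy": 0, "dz": 0, "rx": 0, "ry": 0, "rz": 0, "claw": 0.9}
  ]
}}

```text
time_s: 5.65
ee_pos: [0.5302, -0.0833, 0.0905]
eef_rot: [3.141, 0.0, 1.522]
force: [2.5, 0.5, -2.7]
grip_width: 0.016
grip_force: 12.0
```

```bash
python3 - <<'E'
from h import *
o=telemetry.get_obs(); print(o['time_s'],o['ee_pos'],o['eef_rot'],o['force'])
c=viewer.camera('wrist'); W=cloud(c); hsv=cv2.cvtColor(c['img'],cv2.COLOR_RGB2HSV); H,S,V=[hsv[...,i].astype(int) for i in range(3)]
z=W[...,2];v,u=np.mgrid[:400,:640]
for n,m in [('red',((H<6)|(H>173))&(S>150)&(abs(u-320)<40)&(v>120)),('plate',(H>15)&(H<30)&(S>90)&(z>0.06)&(z<0.08)&(abs(u-320)<40))]:
    if m.sum(): print(n,m.sum(),u[m].mean(),v[m].mean(),W[m].mean(0).round(4),np.percentile(z[m],[5,50,95]).round(4))
E
```

```text
5.65 [ 0.53016354 -0.08334527  0.09048005] [3.14114413e+00 7.74165247e-05 1.52228830e+00] [ 2.47718935  0.47786311 -2.66489556]
red 907 316.85226019845646 247.27673649393606 [nan nan nan] [nan nan nan]
plate 284 316.5492957746479 216.92605633802816 [ 0.5302 -0.0697  0.0681] [0.0613 0.0695 0.0709]
```

>>> {"api": "step_arm", "payload": {
  "plan": [
    {"dx": -0.08, "dy": 0, "dz": 0, "rx": 0, "ry": 0, "rz": 0, "claw": 0.9},
    {"dx": -0.08, "dy": 0, "dz": 0, "rx": 0, "ry": 0, "rz": 0, "claw": 0.9},
    {"dx": -0.08, "dy": 0, "dz": 0, "rx": 0, "ry": 0, "rz": 0, "claw": 0.9},
    {"dx": -0.08, "dy": 0, "dz": 0, "rx": 0, "ry": 0, "rz": 0, "claw": 0.9},
    {"dx": -0.08, "dy": 0, "dz": 0, "rx": 0, "ry": 0, "rz": 0, "claw": 0.9},
    {"dx": 0, "dy": 0, "dz": 0, "rx": 0, "ry": 0, "rz": 0, "claw": 0.9},
    {"dx": 0, "dy": 0, "dz": 0, "rx": 0, "ry": 0, "rz": 0, "claw": 0.9},
    {"dx": 0, "dy": 0, "dz": 0, "rx": 0, "ry": 0, "rz": 0, "claw": 0.9}
  ]
}}

```text
time_s: 6.5
ee_pos: [0.5282, -0.1232, 0.0905]
eef_rot: [3.141, 0.0, 1.522]
force: [4.1, -0.7, -2.7]
grip_width: 0.0158
grip_force: 12.0
```

>>> {"api": "step_arm", "payload": {
  "plan": [
    {"dx": 0, "dy": 0.005, "dz": 0.06, "rx": 0, "ry": 0, "rz": 0, "claw": 0.9},
    {"dx": 0, "dy": 0, "dz": 0.05, "rx": 0, "ry": 0, "rz": 0, "claw": 0.9},
    {"dx": 0, "dy": 0, "dz": 0.025, "rx": 0, "ry": 0, "rz": 0, "claw": 0.9},
    {"dx": 0, "dy": 0, "dz": 0, "rx": 0, "ry": 0, "rz": 0, "claw": 0.9},
    {"dx": 0, "dy": 0, "dz": 0, "rx": 0, "ry": 0, "rz": 0, "claw": 0.9}
  ]
}}

```text
time_s: 7.0
ee_pos: [0.5284, -0.1232, 0.0772]
eef_rot: [-3.141, -0.0, 1.522]
force: [-2.5, 1.4, 7.4]
grip_width: 0.0161
grip_force: 12.0
```

>>> {"api": "step_arm", "payload": {
  "plan": [
    {"dx": 0, "dy": 0, "dz": 0, "rx": 0, "ry": 0, "rz": 0, "claw": 0.5},
    {"dx": 0, "dy": 0, "dz": 0, "rx": 0, "ry": 0, "rz": 0, "claw": 0.5},
    {"dx": 0, "dy": 0, "dz": 0, "rx": 0, "ry": 0, "rz": 0, "claw": 0.5},
    {"dx": 0, "dy": 0, "dz": -0.2, "rx": 0, "ry": 0, "rz": 0, "claw": 0.5},
    {"dx": 0, "dy": 0, "dz": -0.4, "rx": 0, "ry": 0, "rz": 0, "claw": 0.5},
    {"dx": -0.1, "dy": 0, "dz": -0.4, "rx": 0, "ry": 0, "rz": 0, "claw": 0.5},
    {"dx": -0.4, "dy": 0, "dz": -0.3, "rx": 0, "ry": 0, "rz": 0, "claw": 0.5},
    {"dx": 0, "dy": 0, "dz": 0, "rx": 0, "ry": 0, "rz": 0, "claw": 0.5},
    {"dx": 0, "dy": 0, "dz": 0, "rx": 0, "ry": 0, "rz": 0, "claw": 0.5}
  ]
}}

```text
time_s: 7.9
ee_pos: [0.5259, -0.1735, 0.2066]
eef_rot: [-3.142, -0.0, 1.521]
force: [0.6, -0.0, 0.3]
grip_width: 0.0471
grip_force: 0.0
```

```bash
cat > saw.py <<'E'
from h import *
o=telemetry.get_obs(); print(o['time_s'],o['ee_pos'],o['eef_rot'],o['force'])
c=viewer.camera('wrist'); save(c,'w_last'); W=cloud(c); np.savez('wl',W=W,img=c['img']); hsv=cv2.cvtColor(c['img'],cv2.COLOR_RGB2HSV); H,S,V=[hsv[...,i].astype(int) for i in range(3)]
z=W[...,2];v,u=np.mgrid[:400,:640]
def st(name,m):
    if m.sum()<10: return print(name,'none')
    P=W[m]; r=cv2.minAreaRect((P[:,:2]*1000).astype(np.float32)); print(name,len(P),[u[m].mean().round(),v[m].mean().round()],P.mean(0).round(4),np.round(r[0],1),np.round(r[1],1),round(r[2],1),np.percentile(P[:,2],[2,50,98]).round(4))
roi=(abs(u-325)<50)&(v<230)
st('redtop',roi&((H<6)|(H>173))&(S>150)&(z>0.06)&(W[...,1]<-.05))
st('plate',roi&(H>15)&(H<30)&(S>90)&(z>0.06)&(z<0.085)&(W[...,1]<-.05))
st('cheekB',roi&(z>0.054)&(z<0.066)&(S<90)&(W[...,1]>-.05)&(W[...,1]<-.02))
st('cheekA',roi&(z>0.054)&(z<0.066)&(S<90)&(W[...,1]>.04)&(W[...,1]<.08)&(abs(W[...,0]-.535)<.02))
E
python3 saw.py
```

```text
7.9 [ 0.52593376 -0.17349435  0.20658004] [-3.14152544e+00 -1.62657433e-04  1.52092755e+00] [ 0.5732184  -0.04699319  0.26510195]
redtop 232 [np.float64(316.0), np.float64(143.0)] [ 0.5268 -0.1219  0.0807] [ 526.9 -122.7] [11.9 15.2] 87.0 [0.0629 0.0819 0.0836]
plate 91 [np.float64(316.0), np.float64(129.0)] [ 0.5277 -0.1097  0.0692] [ 527.8 -109.9] [ 5.7 12.5] 87.5 [0.068  0.0691 0.0708]
cheekB 258 [np.float64(316.0), np.float64(44.0)] [ 0.531  -0.0335  0.0578] [531.1 -33.4] [12.  31.9] 87.3 [0.0545 0.058  0.0602]
cheekA none
```

>>> {"api": "step_arm", "payload": {
  "plan": [
    {"dx": -0.42, "dy": -0.032, "dz": 0, "rx": 0, "ry": 0, "rz": 0, "claw": 0.5},
    {"dx": -0.42, "dy": -0.032, "dz": 0, "rx": 0, "ry": 0, "rz": 0, "claw": 0.5},
    {"dx": -0.42, "dy": -0.032, "dz": 0, "rx": 0, "ry": 0, "rz": 0, "claw": 0.5},
    {"dx": -0.42, "dy": -0.032, "dz": 0, "rx": 0, "ry": 0, "rz": 0, "claw": 0.5},
    {"dx": -0.42, "dy": -0.032, "dz": 0, "rx": 0, "ry": 0, "rz": 0.091, "claw": 0.5},
    {"dx": 0, "dy": 0, "dz": 0, "rx": 0, "ry": 0, "rz": 0.091, "claw": 0.5},
    {"dx": 0, "dy": 0, "dz": 0, "rx": 0, "ry": 0, "rz": 0.091, "claw": 0.5},
    {"dx": 0, "dy": 0, "dz": 0, "rx": 0, "ry": 0, "rz": 0.091, "claw": 0.5},
    {"dx": 0, "dy": 0, "dz": 0, "rx": 0, "ry": 0, "rz": 0.091, "claw": 0.5},
    {"dx": 0, "dy": 0, "dz": 0, "rx": 0, "ry": 0, "rz": 0.091, "claw": 0.5}
  ]
}}

```text
time_s: 8.95
ee_pos: [0.5002, -0.3809, 0.205]
eef_rot: [-3.139, 0.0, 0.66]
force: [-0.6, 0.5, 0.7]
grip_width: 0.0468
grip_force: 0.0
```

>>> {"api": "step_arm", "payload": {
  "plan": [
    {"dx": 0, "dy": 0, "dz": 0.1, "rx": 0, "ry": 0, "rz": 0.091, "claw": 0.5},
    {"dx": 0, "dy": 0, "dz": 0.1, "rx": 0, "ry": 0, "rz": 0.091, "claw": 0.5},
    {"dx": 0, "dy": 0, "dz": 0.1, "rx": 0, "ry": 0, "rz": 0.091, "claw": 0.5},
    {"dx": 0, "dy": 0, "dz": 0.1, "rx": 0, "ry": 0, "rz": 0.091, "claw": 0.5},
    {"dx": 0, "dy": 0, "dz": 0.1, "rx": 0, "ry": 0, "rz": 0.091, "claw": 0.5},
    {"dx": 0, "dy": 0, "dz": 0.1, "rx": 0, "ry": 0, "rz": 0.091, "claw": 0.5},
    {"dx": 0, "dy": 0, "dz": 0, "rx": 0, "ry": 0, "rz": 0, "claw": 0.5},
    {"dx": 0, "dy": 0, "dz": 0, "rx": 0, "ry": 0, "rz": 0, "claw": 0.5}
  ]
}}

```text
time_s: 9.75
ee_pos: [0.5001, -0.3814, 0.1461]
eef_rot: [-3.141, 0.001, -0.188]
force: [0.7, 0.5, 0.4]
grip_width: 0.0468
grip_force: 0.0
```

```bash
python3 - <<'E'
from h import *
o=telemetry.get_obs(); print(o['time_s'],o['ee_pos'],o['eef_rot'])
for n in ['wrist','scene']:
    c=viewer.camera(n); save(c,'bar_'+n); W=cloud(c); hsv=cv2.cvtColor(c['img'],cv2.COLOR_RGB2HSV); H,S,V=[hsv[...,i].astype(int) for i in range(3)]
    m=(H>16)&(H<34)&(S>130)&(W[...,2]>0.004)&(W[...,2]<0.02)
    nn,lab,s,_=cv2.connectedComponentsWithStats(m.astype(np.uint8))
    for i in range(1,nn):
        if s[i,4]>60:
            P=W[lab==i];r=cv2.minAreaRect((P[:,:2]*1000).astype(np.float32));print(n,s[i].tolist(),np.round(r[0],1),np.round(r[1],1),round(r[2],1),np.percentile(P[:,2],[5,50,95]).round(4))
E
```

```text
9.75 [ 0.50011489 -0.38135644  0.14613006] [-3.14064632e+00  1.46273818e-03 -1.87936098e-01]
scene [235, 257, 64, 50, 332] [ 498.2 -379.8] [ 12.3 240.5] 78.9 [0.0051 0.0085 0.0111]
scene [384, 258, 42, 17, 315] [ 783.6 -139.9] [109.1  58. ] 30.7 [0.0054 0.0089 0.0124]
```

View pics/bar_wrist.png

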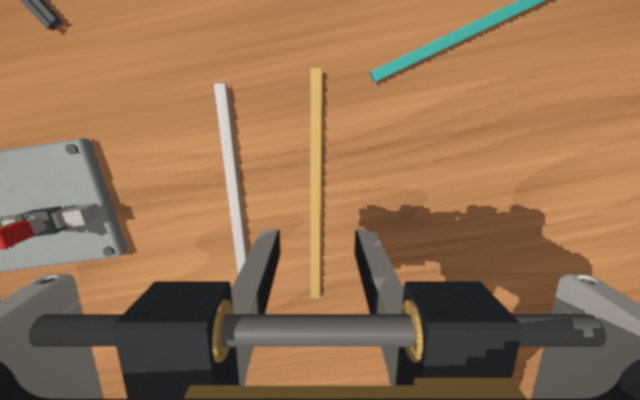

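The brass bar runs from (316,68) to (316,298), midway between the fingertips at (279,235) and (357,235). Silver is well outside on the left, and turquoise is at (375,77).

```bash
python3 - <<'E'
from h import *
c=viewer.camera('wrist'); W=cloud(c); hsv=cv2.cvtColor(c['img'],cv2.COLOR_RGB2HSV); H,S,V=[hsv[...,i].astype(int) for i in range(3)]
print(hsv[180,316],W[180,316],telemetry.get_obs()['ee_pos'])
v,u=np.mgrid[:400,:640]
m=(W[...,2]>0.005)&(W[...,2]<0.02)&(abs(u-316)<18)&(v<303)&(S>90)
P=W[m];r=cv2.minAreaRect((P[:,:2]*1000).astype(np.float32));print(m.sum(),np.round(r[0],1),np.round(r[1],1),round(r[2],1),np.percentile(P[:,2],[5,50,95]).round(4),v[m].min(),v[m].max())
_,_,vt=np.linalg.svd(P[:,:2]-P[:,:2].mean(0),full_matrices=False); print(np.degrees(np.arctan(vt[0,1]/vt[0,0])),P[:,:2].mean(0))
E
```

```text
[ 20 126 216] [ 0.51355496 -0.38444034  0.01116883] [ 0.50023404 -0.38203567  0.14723249]
2183 [ 497.8 -379.6] [  9.6 239.9] 78.9 [0.0101 0.0113 0.0124] 69 298
-11.222481579861572 [ 0.50983518 -0.38192018]
```

>>> {"api": "step_arm", "payload": {
  "plan": [
    {"dx": -0.025, "dy": -0.016, "dz": 0.3, "rx": 0, "ry": 0, "rz": 0.004, "claw": 0.5},
    {"dx": 0, "dy": 0, "dz": 0.4, "rx": 0, "ry": 0, "rz": 0, "claw": 0.5},
    {"dx": 0, "dy": 0, "dz": 0.3, "rx": 0, "ry": 0, "rz": 0, "claw": 0.5},
    {"dx": 0, "dy": 0, "dz": 0.15, "rx": 0, "ry": 0, "rz": 0, "claw": 0.5},
    {"dx": 0, "dy": 0, "dz": 0.09, "rx": 0, "ry": 0, "rz": 0, "claw": 0.5},
    {"dx": 0, "dy": 0, "dz": 0, "rx": 0, "ry": 0, "rz": 0, "claw": 0.5},
    {"dx": 0, "dy": 0, "dz": 0, "rx": 0, "ry": 0, "rz": 0, "claw": 0.5}
  ]
}}

```text
time_s: 10.6
ee_pos: [0.4984, -0.3807, 0.0243]
eef_rot: [3.141, -0.002, -0.199]
force: [-0.0, -0.2, 1.3]
grip_width: 0.0466
grip_force: 0.0
```

>>> {"api": "step_arm", "payload": {
  "plan": [
    {"dx": 0, "dy": 0, "dz": 0.04, "rx": 0, "ry": 0, "rz": -0.002, "claw": 0.5},
    {"dx": 0, "dy": 0, "dz": 0, "rx": 0, "ry": 0, "rz": 0, "claw": 0.96},
    {"dx": 0, "dy": 0, "dz": 0, "rx": 0, "ry": 0, "rz": 0, "claw": 0.96},
    {"dx": 0, "dy": 0, "dz": 0, "rx": 0, "ry": 0, "rz": 0, "claw": 0.96},
    {"dx": 0, "dy": 0, "dz": 0, "rx": 0, "ry": 0, "rz": 0, "claw": 0.96},
    {"dx": 0, "dy": 0, "dz": 0, "rx": 0, "ry": 0, "rz": 0, "claw": 0.96}
  ],
  "grip_force": 40
}}

```text
time_s: 11.2
ee_pos: [0.4979, -0.3801, 0.019]
eef_rot: [-3.142, -0.0, -0.196]
force: [0.4, 1.9, 2.2]
grip_width: 0.0105
grip_force: 1.1
```

>>> {"api": "step_arm", "payload": {
  "plan": [
    {"dx": 0, "dy": 0, "dz": 0, "rx": 0, "ry": 0, "rz": 0, "claw": 0.96},
    {"dx": 0, "dy": 0, "dz": -0.1, "rx": 0, "ry": 0, "rz": 0, "claw": 0.96},
    {"dx": 0, "dy": 0, "dz": -0.4, "rx": 0, "ry": 0, "rz": 0, "claw": 0.96},
    {"dx": 0, "dy": 0, "dz": -0.4, "rx": 0, "ry": 0, "rz": 0, "claw": 0.96},
    {"dx": 0, "dy": 0, "dz": -0.4, "rx": 0, "ry": 0, "rz": 0, "claw": 0.96},
    {"dx": 0, "dy": 0, "dz": 0, "rx": 0, "ry": 0, "rz": -0.0912, "claw": 0.96},
    {"dx": 0, "dy": 0, "dz": 0, "rx": 0, "ry": 0, "rz": -0.0912, "claw": 0.96},
    {"dx": 0, "dy": 0, "dz": 0, "rx": 0, "ry": 0, "rz": -0.0912, "claw": 0.96},
    {"dx": 0, "dy": 0, "dz": 0, "rx": 0, "ry": 0, "rz": -0.0912, "claw": 0.96},
    {"dx": 0, "dy": 0, "dz": 0, "rx": 0, "ry": 0, "rz": -0.0912, "claw": 0.96}
  ],
  "grip_force": 40
}}

```text
time_s: 12.2
ee_pos: [0.4977, -0.3801, 0.1495]
eef_rot: [3.142, 0.0, 0.526]
force: [-0.3, -0.1, -2.1]
grip_width: 0.0095
grip_force: 40.0
```

>>> {"api": "step_arm", "payload": {
  "plan": [
    {"dx": 0, "dy": 0, "dz": 0, "rx": 0, "ry": 0, "rz": -0.0912, "claw": 0.96},
    {"dx": 0, "dy": 0, "dz": 0, "rx": 0, "ry": 0, "rz": -0.0912, "claw": 0.96},
    {"dx": 0, "dy": 0, "dz": 0, "rx": 0, "ry": 0, "rz": -0.0912, "claw": 0.96},
    {"dx": 0, "dy": 0, "dz": 0, "rx": 0, "ry": 0, "rz": -0.0912, "claw": 0.96},
    {"dx": 0, "dy": 0, "dz": 0, "rx": 0, "ry": 0, "rz": -0.0912, "claw": 0.96},
    {"dx": 0, "dy": 0, "dz": 0, "rx": 0, "ry": 0, "rz": -0.0912, "claw": 0.96},
    {"dx": 0, "dy": 0, "dz": 0, "rx": 0, "ry": 0, "rz": -0.0912, "claw": 0.96},
    {"dx": 0, "dy": 0, "dz": 0, "rx": 0, "ry": 0, "rz": 0, "claw": 0.96},
    {"dx": 0, "dy": 0, "dz": 0, "rx": 0, "ry": 0, "rz": 0, "claw": 0.96}
  ]
}}

```text
time_s: 13.1
ee_pos: [0.4978, -0.3801, 0.1493]
eef_rot: [3.142, 0.0, 1.519]
force: [0.0, 0.3, -2.6]
grip_width: 0.0094
grip_force: 40.0
```

>>> {"api": "step_arm", "payload": {
  "plan": [
    {"dx": 0.2, "dy": -0.36, "dz": 0, "rx": 0, "ry": 0, "rz": -0.0024, "claw": 0.96},
    {"dx": 0.4, "dy": -0.36, "dz": 0, "rx": 0, "ry": 0, "rz": 0, "claw": 0.96},
    {"dx": 0.45, "dy": 0, "dz": 0, "rx": 0, "ry": 0, "rz": 0, "claw": 0.96},
    {"dx": 0.45, "dy": 0, "dz": 0, "rx": 0, "ry": 0, "rz": 0, "claw": 0.96},
    {"dx": 0.45, "dy": 0, "dz": 0, "rx": 0, "ry": 0, "rz": 0, "claw": 0.96},
    {"dx": 0.45, "dy": 0, "dz": 0, "rx": 0, "ry": 0, "rz": 0, "claw": 0.96},
    {"dx": 0.45, "dy": 0, "dz": 0.12, "rx": 0, "ry": 0, "rz": 0, "claw": 0.96},
    {"dx": 0.4, "dy": 0, "dz": 0.15, "rx": 0, "ry": 0, "rz": 0, "claw": 0.96},
    {"dx": 0.4, "dy": 0, "dz": 0.15, "rx": 0, "ry": 0, "rz": 0, "claw": 0.96},
    {"dx": 0.2, "dy": 0, "dz": 0.05, "rx": 0, "ry": 0, "rz": 0, "claw": 0.96}
  ]
}}

```text
time_s: 14.1
ee_pos: [0.4447, 0.0073, 0.1011]
eef_rot: [-3.14, -0.0, 1.524]
force: [0.3, -0.6, -1.4]
grip_width: 0.0092
grip_force: 40.0
```

>>> {"api": "step_arm", "payload": {
  "plan": [
    {"dx": 0, "dy": 0, "dz": 0, "rx": 0, "ry": 0, "rz": 0, "claw": 0.96},
    {"dx": 0, "dy": 0, "dz": 0, "rx": 0, "ry": 0, "rz": 0, "claw": 0.96}
  ]
}}

```text
time_s: 14.3
ee_pos: [0.4456, 0.0048, 0.1023]
eef_rot: [3.141, 0.0, 1.525]
force: [0.2, -0.7, -1.8]
grip_width: 0.0091
grip_force: 40.0
```

>>> {"api": "step_arm", "payload": {
  "plan": [
    {"dx": 0.128, "dy": 0.1, "dz": 0, "rx": 0, "ry": 0, "rz": 0.0014, "claw": 0.96},
    {"dx": 0, "dy": 0.25, "dz": 0, "rx": 0, "ry": 0, "rz": 0, "claw": 0.96},
    {"dx": 0, "dy": 0.25, "dz": 0, "rx": 0, "ry": 0, "rz": 0, "claw": 0.96},
    {"dx": 0, "dy": 0.2, "dz": 0, "rx": 0, "ry": 0, "rz": 0, "claw": 0.96},
    {"dx": 0, "dy": 0.087, "dz": 0, "rx": 0, "ry": 0, "rz": 0, "claw": 0.96},
    {"dx": 0, "dy": 0, "dz": 0, "rx": 0, "ry": 0, "rz": 0, "claw": 0.96},
    {"dx": 0, "dy": 0, "dz": 0, "rx": 0, "ry": 0, "rz": 0, "claw": 0.96}
  ]
}}

```text
time_s: 15.0
ee_pos: [0.5339, 0.0131, 0.1019]
eef_rot: [-3.141, 0.0, 1.523]
force: [-0.3, 0.0, -2.6]
grip_width: 0.0095
grip_force: 40.0
```

```bash
python3 - <<'E'
from h import *
o=telemetry.get_obs(); print(o['time_s'],o['ee_pos'],o['eef_rot'],o['force'])
a=viewer.camera('scene');b=viewer.camera('wrist');np.savez('ws',W=cloud(a),img=a['img']);np.savez('ww',W=cloud(b),img=b['img'])
A=cv2.resize(a['img'][130:250,300:410],None,fx=4,fy=4,interpolation=2)[:480];B=b['img'][:300,200:460]
B=cv2.resize(B,None,fx=1.35,fy=1.35)[:405]
H=np.zeros((480,440+B.shape[1],3),np.uint8);H[:,:440]=A;H[:B.shape[0],440:]=B
cv2.imwrite('pics/place.png',H[:,:,::-1])
E
```

```text
15.0 [0.53388417 0.01306657 0.10189928] [-3.14099620e+00  2.19566645e-05  1.52332418e+00] [-0.25147846  0.03684189 -2.61019301]
```

View pics/place.png

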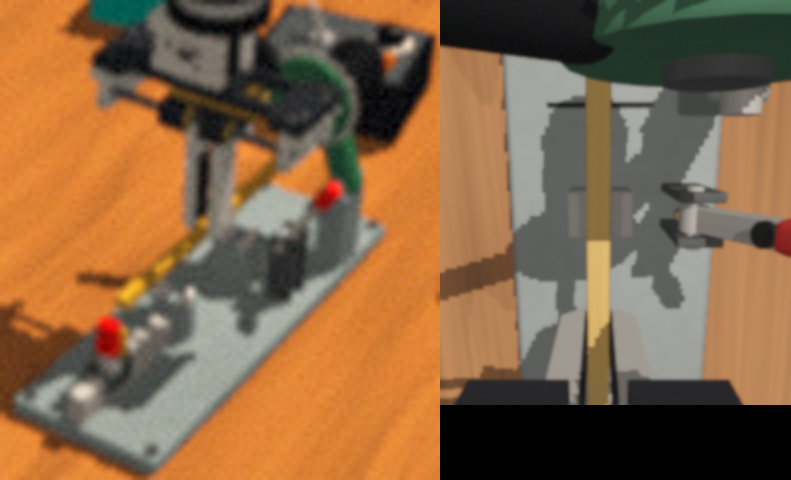

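The bar at crop x≈598 is centred over cradle A at x≈600, and its near end sits just on the blade side of the stop plate. Lowering now.

>>> {"api": "step_arm", "payload": {
  "plan": [
    {"dx": 0, "dy": 0.008, "dz": 0.1, "rx": 0, "ry": 0, "rz": 0, "claw": 0.96},
    {"dx": 0, "dy": 0, "dz": 0.08, "rx": 0, "ry": 0, "rz": 0, "claw": 0.96},
    {"dx": 0, "dy": 0, "dz": 0.06, "rx": 0, "ry": 0, "rz": 0, "claw": 0.96},
    {"dx": 0, "dy": 0, "dz": 0.05, "rx": 0, "ry": 0, "rz": 0, "claw": 0.96},
    {"dx": 0, "dy": 0, "dz": 0.03, "rx": 0, "ry": 0, "rz": 0, "claw": 0.96},
    {"dx": 0, "dy": 0, "dz": 0, "rx": 0, "ry": 0, "rz": 0, "claw": 0.96},
    {"dx": 0, "dy": 0, "dz": 0, "rx": 0, "ry": 0, "rz": 0, "claw": 0.96}
  ]
}}

```text
time_s: 15.8
ee_pos: [0.5355, 0.0135, 0.0701]
eef_rot: [3.141, 0.0, 1.524]
force: [-1.1, 0.8, -2.2]
grip_width: 0.0094
grip_force: 40.0
```

>>> {"api": "step_arm", "payload": {
  "plan": [
    {"dx": 0, "dy": 0, "dz": 0.012, "rx": 0, "ry": 0, "rz": 0, "claw": 0.96},
    {"dx": 0, "dy": 0, "dz": 0, "rx": 0, "ry": 0, "rz": 0, "claw": 0.96},
    {"dx": 0, "dy": 0, "dz": 0, "rx": 0, "ry": 0, "rz": 0, "claw": 0.96}
  ]
}}

```text
time_s: 16.1
ee_pos: [0.5356, 0.0135, 0.069]
eef_rot: [3.141, -0.0, 1.524]
force: [0.7, 0.6, 0.1]
grip_width: 0.0092
grip_force: 40.0
```

>>> {"api": "step_arm", "payload": {
  "plan": [
    {"dx": -0.01, "dy": 0, "dz": 0, "rx": 0, "ry": 0, "rz": 0, "claw": 0.96},
    {"dx": 0, "dy": 0, "dz": 0, "rx": 0, "ry": 0, "rz": 0, "claw": 0.96},
    {"dx": 0, "dy": 0, "dz": 0, "rx": 0, "ry": 0, "rz": 0, "claw": 0.96}
  ]
}}

```text
time_s: 16.4
ee_pos: [0.5355, 0.0125, 0.069]
eef_rot: [3.141, -0.0, 1.524]
force: [-0.1, 1.4, 2.6]
grip_width: 0.0093
grip_force: 40.0
```

>>> {"api": "step_arm", "payload": {
  "plan": [
    {"dx": -0.01, "dy": 0, "dz": 0, "rx": 0, "ry": 0, "rz": 0, "claw": 0.96},
    {"dx": 0, "dy": 0, "dz": 0, "rx": 0, "ry": 0, "rz": 0, "claw": 0.96},
    {"dx": 0, "dy": 0, "dz": 0, "rx": 0, "ry": 0, "rz": 0, "claw": 0.96}
  ]
}}

```text
time_s: 16.7
ee_pos: [0.5354, 0.0116, 0.069]
eef_rot: [3.141, -0.0, 1.525]
force: [0.2, 3.9, 3.8]
grip_width: 0.0093
grip_force: 40.0
```

```bash
python3 - <<'E'
from h import *
o=telemetry.get_obs(); print(o['ee_pos'],o['force'])
for n in ['scene','side']:
    c=viewer.camera(n);W=cloud(c);hsv=cv2.cvtColor(c['img'],cv2.COLOR_RGB2HSV);H,S,V=[hsv[...,i].astype(int) for i in range(3)]
    x,y,z=[W[...,i] for i in range(3)]
    near=(abs(x-.53)<.03)&(y>-.15)&(y<.15)
    for k,m in [('bar',near&(H>14)&(H<35)&(S>100)&(z>.05)&(z<.066)),('red',near&((H<6)|(H>173))&(S>150)&(z>.055)&(y<-.08)&(y<.02))]:
        if m.sum()<5: print(n,k,'none');continue
        P=W[m];r=cv2.minAreaRect((P[:,:2]*1000).astype(np.float32));print(n,k,m.sum(),np.round(r[0],1),np.round(r[1],1),round(r[2],1),P.min(0).round(4),P.max(0).round(4))
E
```

```text
[0.53543815 0.01158912 0.06896254] [0.22077217 3.89975539 3.76728588]
scene bar 164 [ 5.344e+02 -5.000e-01] [232.9  14.3] 87.9 [ 0.5254 -0.1171  0.05  ] [0.5449 0.1158 0.0651]
scene red 44 [ 528.4 -126.4] [13.4 15.5] 19.6 [ 0.5214 -0.1329  0.0551] [ 0.5366 -0.1169  0.0828]
side bar 78 [532.5  -1.4] [202.2  13.7] 86.4 [ 0.52   -0.1023  0.0512] [0.5402 0.0996 0.0644]
side red 18 [ 524.5 -128.4] [12.6 10.4] 35.3 [ 0.518  -0.1329  0.0649] [ 0.531  -0.1208  0.0842]
```

>>> {"api": "step_arm", "payload": {
  "plan": [
    {"dx": -0.01, "dy": 0, "dz": 0, "rx": 0, "ry": 0, "rz": 0, "claw": 0.96},
    {"dx": 0, "dy": 0, "dz": 0, "rx": 0, "ry": 0, "rz": 0, "claw": 0.96},
    {"dx": 0, "dy": 0, "dz": 0, "rx": 0, "ry": 0, "rz": 0, "claw": 0.96}
  ]
}}

```text
time_s: 17.1
ee_pos: [0.5354, 0.011, 0.069]
eef_rot: [3.141, -0.001, 1.525]
force: [0.1, 8.3, 4.9]
grip_width: 0.0096
grip_force: 40.0
```

>>> {"api": "step_arm", "payload": {
  "plan": [
    {"dx": 0, "dy": 0, "dz": 0, "rx": 0, "ry": 0, "rz": 0, "claw": 0.7},
    {"dx": 0, "dy": 0, "dz": 0, "rx": 0, "ry": 0, "rz": 0, "claw": 0.7},
    {"dx": 0, "dy": 0, "dz": 0, "rx": 0, "ry": 0, "rz": 0, "claw": 0.7},
    {"dx": 0, "dy": 0, "dz": -0.2, "rx": 0, "ry": 0, "rz": 0, "claw": 0.7},
    {"dx": -0.3, "dy": 0, "dz": -0.4, "rx": 0, "ry": 0, "rz": 0, "claw": 0.7},
    {"dx": -0.4, "dy": 0, "dz": -0.4, "rx": 0, "ry": 0, "rz": 0, "claw": 0.7},
    {"dx": -0.4, "dy": 0, "dz": -0.2, "rx": 0, "ry": 0, "rz": 0, "claw": 0.7},
    {"dx": -0.4, "dy": 0, "dz": 0, "rx": 0, "ry": 0, "rz": 0, "claw": 0.7},
    {"dx": 0, "dy": 0, "dz": 0, "rx": 0, "ry": 0, "rz": 0, "claw": 0.7},
    {"dx": 0, "dy": 0, "dz": 0, "rx": 0, "ry": 0, "rz": 0, "claw": 0.7}
  ]
}}

```text
time_s: 18.1
ee_pos: [0.5282, -0.1353, 0.1837]
eef_rot: [-3.141, -0.0, 1.523]
force: [-0.6, 0.8, -0.6]
grip_width: 0.028
grip_force: 0.0
```

```bash
python3 saw.py; cat >> saw.py <<'E'
b=(abs(u-325)<60)&(H>14)&(H<35)&(S>80)&(z>.054)&(z<.066)&(W[...,1]>-.106)
st('bar',b)
st('clampred',((H<6)|(H>173))&(S>150)&(W[...,1]>.03))
P=np.argwhere(b); print('bar rows',P[:,0].min(),P[:,0].max(),'plate rows', np.argwhere(roi&(H>15)&(H<30)&(S>90)&(z>0.066)&(z<0.08)&(W[...,1]<-.05))[:,0].min())
cv2.imwrite('pics/ck.png',cv2.resize(c['img'][0:230,230:430,::-1],None,fx=2.5,fy=2.5))
E
python3 saw.py
```

```text
18.1 [ 0.52816493 -0.13526477  0.18374166] [-3.14086801e+00 -1.61866762e-04  1.52269595e+00] [-0.60765121  0.78353491 -0.59119587]
redtop 279 [np.float64(316.0), np.float64(188.0)] [ 0.5277 -0.1217  0.0795] [ 527.6 -123.1] [11.  14.8] 87.4 [0.0625 0.0824 0.0844]
plate 760 [np.float64(317.0), np.float64(143.0)] [ 0.5301 -0.0835  0.0624] [529.2 -81.9] [64.3 13.2] 87.6 [0.0601 0.0613 0.0706]
cheekB 275 [np.float64(316.0), np.float64(86.0)] [ 0.5317 -0.0332  0.0583] [531.7 -33.1] [11.4 32.4] 87.3 [0.0544 0.0587 0.061 ]
cheekA none
18.15 [ 0.52828724 -0.13442052  0.18365327] [-3.14072167e+00 -2.50167222e-04  1.52410595e+00] [ 0.53104969  0.97555879 -0.94263409]
redtop 279 [np.float64(316.0), np.float64(189.0)] [ 0.5277 -0.1222  0.0795] [ 527.6 -123.7] [11.1 15. ] 87.0 [0.0631 0.0825 0.0841]
plate 798 [np.float64(317.0), np.float64(143.0)] [ 0.5302 -0.0835  0.0624] [529.9 -82.3] [64.3 13.2] 86.3 [0.0601 0.0613 0.0706]
cheekB 277 [np.float64(316.0), np.float64(86.0)] [ 0.532  -0.0335  0.0584] [531.7 -33.4] [11.4 32.3] 87.4 [0.0544 0.0587 0.0611]
cheekA none
bar 1867 [np.float64(317.0), np.float64(83.0)] [ 0.5326 -0.0322  0.0611] [532.4 -36. ] [139.7  10. ] 87.2 [0.0596 0.0611 0.0626]
clampred none
bar rows 0 167 plate rows 171
```

View pics/ck.png

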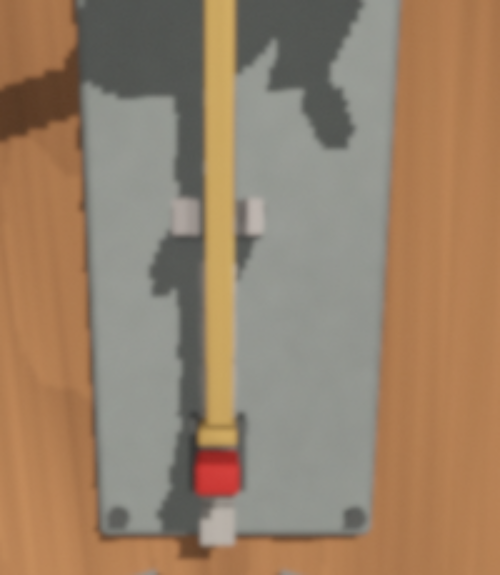

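The bar lies in the cradle with its end on the stop plate at crop (217,430), and the tab is down. Next is the clamp: I'll close the fingers, go to the saw +x side of the grip, and push.

>>> {"api": "step_arm", "payload": {
  "plan": [
    {"dx": 0, "dy": 0.4, "dz": 0, "rx": 0, "ry": 0, "rz": 0, "claw": 1},
    {"dx": 0.1, "dy": 0.4, "dz": 0, "rx": 0, "ry": 0, "rz": 0, "claw": 1},
    {"dx": 0.3, "dy": 0.31, "dz": 0, "rx": 0, "ry": 0, "rz": 0, "claw": 1},
    {"dx": 0.4, "dy": 0, "dz": 0, "rx": 0, "ry": 0, "rz": 0, "claw": 1},
    {"dx": 0.4, "dy": 0, "dz": 0, "rx": 0, "ry": 0, "rz": 0, "claw": 1},
    {"dx": 0.4, "dy": 0, "dz": 0, "rx": 0, "ry": 0, "rz": 0, "claw": 1},
    {"dx": 0.3, "dy": 0, "dz": 0.15, "rx": 0, "ry": 0, "rz": 0, "claw": 1},
    {"dx": 0, "dy": 0, "dz": 0.25, "rx": 0, "ry": 0, "rz": 0, "claw": 1},
    {"dx": 0, "dy": 0, "dz": 0.15, "rx": 0, "ry": 0, "rz": 0, "claw": 1},
    {"dx": 0, "dy": 0, "dz": 0, "rx": 0, "ry": 0, "rz": 0, "claw": 1}
  ],
  "grip_force": 10
}}

```text
time_s: 19.2
ee_pos: [0.6471, 0.0504, 0.1266]
eef_rot: [-3.137, 0.0, 1.525]
force: [-0.7, -1.0, -0.4]
grip_width: 0.0006
grip_force: 0.0
```

```bash
python3 - <<'E'
from h import *
o=telemetry.get_obs(); print(o['time_s'],o['ee_pos'],o['eef_rot'],o['force'],o['grip_width'])
for n in ['scene','side']:
    c=viewer.camera(n);W=cloud(c);hsv=cv2.cvtColor(c['img'],cv2.COLOR_RGB2HSV);H,S,V=[hsv[...,i].astype(int) for i in range(3)]
    m=((H<6)|(H>173))&(S>150)&(abs(W[...,0]-.6)<.06)&(abs(W[...,1]-.05)<.05)&(W[...,2]>.08)
    P=W[m]; print(n,m.sum(),P.mean(0).round(4) if len(P) else '',P.min(0).round(3) if len(P) else '',P.max(0).round(3) if len(P) else '')
E
```

```text
19.2 [0.64705029 0.05042475 0.12661399] [-3.13730919e+00  3.55768967e-04  1.52524538e+00] [-0.71416066 -0.98054703 -0.35047344] 0.0005504080943230247
scene 27 [0.6142 0.0534 0.1212] [0.606 0.049 0.108] [0.62  0.064 0.13 ]
side 11 [0.6092 0.0537 0.1215] [0.601 0.049 0.116] [0.614 0.058 0.128]
```

>>> {"api": "step_arm", "payload": {
  "plan": [
    {"dx": 0, "dy": -0.12, "dz": 0, "rx": 0, "ry": 0, "rz": 0, "claw": 1},
    {"dx": 0, "dy": -0.12, "dz": 0, "rx": 0, "ry": 0, "rz": 0, "claw": 1},
    {"dx": 0, "dy": -0.12, "dz": 0, "rx": 0, "ry": 0, "rz": 0, "claw": 1},
    {"dx": 0, "dy": -0.12, "dz": 0, "rx": 0, "ry": 0, "rz": 0, "claw": 1},
    {"dx": 0, "dy": -0.12, "dz": 0, "rx": 0, "ry": 0, "rz": 0, "claw": 1},
    {"dx": 0, "dy": -0.08, "dz": 0, "rx": 0, "ry": 0, "rz": 0, "claw": 1},
    {"dx": 0, "dy": 0, "dz": 0, "rx": 0, "ry": 0, "rz": 0, "claw": 1},
    {"dx": 0, "dy": 0, "dz": 0, "rx": 0, "ry": 0, "rz": 0, "claw": 1},
    {"dx": 0, "dy": 0, "dz": 0, "rx": 0, "ry": 0, "rz": 0, "claw": 1}
  ]
}}

```text
time_s: 20.2
ee_pos: [0.5807, 0.053, 0.1292]
eef_rot: [3.141, -0.0, 1.524]
force: [-0.7, -0.1, 0.4]
grip_width: 0.0006
grip_force: 0.0
```

```bash
cat > cl.py <<'E'
from h import *
o=telemetry.get_obs(); print(o['time_s'],o['ee_pos'],o['eef_rot'],o['force'],o['grip_width'])
for n in ['scene','side']:
    c=viewer.camera(n);W=cloud(c);hsv=cv2.cvtColor(c['img'],cv2.COLOR_RGB2HSV);H,S,V=[hsv[...,i].astype(int) for i in range(3)]
    m=((H<6)|(H>173))&(S>150)&(abs(W[...,0]-.56)<.1)&(abs(W[...,1]-.05)<.05)&(W[...,2]>.05)
    P=W[m]; print(n,m.sum(),P.mean(0).round(4) if len(P) else '',P.min(0).round(3) if len(P) else '',P.max(0).round(3) if len(P) else '')
E
python3 cl.py
```

```text
20.2 [0.58066554 0.05300045 0.12919577] [ 3.14140387e+00 -4.19551466e-05  1.52428497e+00] [-0.66698544 -0.10054156  0.42923965] 0.0006350158383141532
scene 16 [0.5251 0.0579 0.0833] [0.518 0.05  0.077] [0.534 0.066 0.087]
side 5 [0.5194 0.0562 0.0739] [0.514 0.054 0.072] [0.522 0.061 0.078]
```

>>> {"api": "step_arm", "payload": {
  "plan": [
    {"dx": 0, "dy": 0.05, "dz": -0.3, "rx": 0, "ry": 0, "rz": 0, "claw": 1},
    {"dx": 0, "dy": 0, "dz": -0.4, "rx": 0, "ry": 0, "rz": 0, "claw": 1},
    {"dx": 0, "dy": 0, "dz": -0.4, "rx": 0, "ry": 0, "rz": 0, "claw": 1},
    {"dx": 0, "dy": -0.15, "dz": -0.4, "rx": 0, "ry": 0, "rz": 0, "claw": 1},
    {"dx": 0.4, "dy": -0.2, "dz": -0.2, "rx": 0, "ry": 0, "rz": 0, "claw": 1},
    {"dx": 0.4, "dy": -0.2, "dz": 0, "rx": 0, "ry": 0, "rz": 0, "claw": 1},
    {"dx": 0.4, "dy": -0.2, "dz": 0, "rx": 0, "ry": 0, "rz": 0, "claw": 1},
    {"dx": 0.4, "dy": -0.2, "dz": 0, "rx": 0, "ry": 0, "rz": 0, "claw": 1},
    {"dx": 0.4, "dy": -0.2, "dz": 0, "rx": 0, "ry": 0, "rz": 0, "claw": 1},
    {"dx": 0, "dy": 0, "dz": 0, "rx": 0, "ry": 0, "rz": 0, "claw": 1}
  ]
}}

```text
time_s: 21.3
ee_pos: [0.4778, 0.2618, 0.2992]
eef_rot: [-3.141, -0.001, 1.529]
force: [1.1, -0.7, 0.3]
grip_width: 0.0006
grip_force: 0.0
```

```bash
python3 - <<'E'
from h import *
o=telemetry.get_obs(); print(o['time_s'],o['ee_pos'],o['eef_rot'])
c=viewer.camera('wrist'); save(c,'box'); W=cloud(c); np.savez('box',W=W,img=c['img'])
z=W[...,2]; m=(z>.06)&(z<.07)&(abs(W[...,0]-.48)<.11)&(abs(W[...,1]-.38)<.1); P=W[m];r=cv2.minAreaRect((P[:,:2]*1000).astype(np.float32));print(r)
E
```

```text
21.3 [0.47778668 0.26177257 0.29916584] [-3.14129839e+00 -6.69253224e-04  1.52910912e+00]
((480.6339111328125, 377.7615051269531), (150.13897705078125, 120.1954345703125), 7.337165355682373)
```

View pics/box.png

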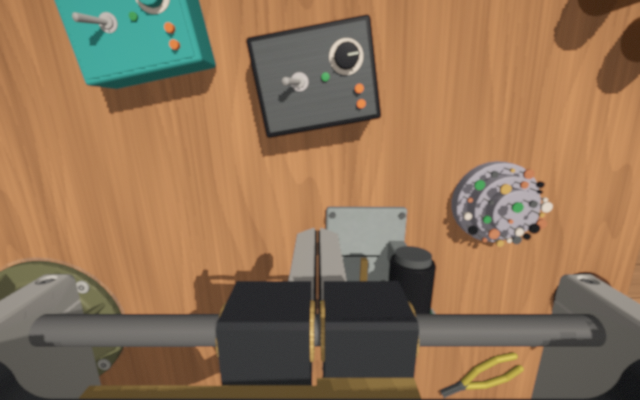

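The black box shows its toggle tip at about (286,82), leaning left, with the pivot at (300,82). The green lamp is at (325,76), so on is to the right, which is world +x.

>>> {"api": "step_arm", "payload": {
  "plan": [
    {"dx": 0, "dy": 0, "dz": 0, "rx": 0, "ry": 0, "rz": -0.054, "claw": 1},
    {"dx": 0, "dy": 0, "dz": 0, "rx": 0, "ry": 0, "rz": -0.054, "claw": 1},
    {"dx": 0.4, "dy": -0.15, "dz": 0, "rx": 0, "ry": 0, "rz": 0, "claw": 1},
    {"dx": 0.4, "dy": -0.154, "dz": 0, "rx": 0, "ry": 0, "rz": 0, "claw": 1},
    {"dx": 0.347, "dy": -0.15, "dz": 0.2, "rx": 0, "ry": 0, "rz": 0, "claw": 1},
    {"dx": 0, "dy": 0, "dz": 0.4, "rx": 0, "ry": 0, "rz": 0, "claw": 1},
    {"dx": 0, "dy": 0, "dz": 0.4, "rx": 0, "ry": 0, "rz": 0, "claw": 1},
    {"dx": 0, "dy": 0, "dz": 0.3, "rx": 0, "ry": 0, "rz": 0, "claw": 1},
    {"dx": 0, "dy": 0, "dz": 0, "rx": 0, "ry": 0, "rz": 0, "claw": 1},
    {"dx": 0, "dy": 0, "dz": 0, "rx": 0, "ry": 0, "rz": 0, "claw": 1}
  ]
}}

```text
time_s: 22.35
ee_pos: [0.4213, 0.3659, 0.1701]
eef_rot: [3.141, -0.0, 1.693]
force: [0.3, 0.5, 1.1]
grip_width: 0.0007
grip_force: 0.0
```

```bash
python3 - <<'E'
from h import *
o=telemetry.get_obs(); print(o['time_s'],o['ee_pos'],o['eef_rot'])
for f in ['box']:
    d=np.load('box.npz');W=d['W'];m=(W[...,2]>.078)&(W[...,2]<.11)&(abs(W[...,0]-.455)<.03)&(abs(W[...,1]-.375)<.02);P=W[m];print(len(P),P.mean(0),P.min(0),P.max(0), P[P[:,2]>.094].mean(0))
E
```

```text
22.35 [0.4213108  0.36586673 0.17005854] [ 3.14128977e+00 -1.31481019e-04  1.69318969e+00]
114 [0.45082665 0.37346571 0.09378193] [0.44289318 0.36901189 0.07853332] [0.45974084 0.37774515 0.10159281] [0.44783836 0.3732232  0.09852062]
```

>>> {"api": "step_arm", "payload": {
  "plan": [
    {"dx": 0.043, "dy": -0.03, "dz": 0.2, "rx": 0, "ry": 0, "rz": 0, "claw": 1},
    {"dx": 0, "dy": 0, "dz": 0.3, "rx": 0, "ry": 0, "rz": 0, "claw": 1},
    {"dx": 0, "dy": 0, "dz": 0.18, "rx": 0, "ry": 0, "rz": 0, "claw": 1},
    {"dx": 0, "dy": 0, "dz": 0, "rx": 0, "ry": 0, "rz": 0, "claw": 1},
    {"dx": 0, "dy": 0, "dz": 0, "rx": 0, "ry": 0, "rz": 0, "claw": 1}
  ]
}}

```text
time_s: 22.85
ee_pos: [0.418, 0.3705, 0.1032]
eef_rot: [3.139, -0.001, 1.694]
force: [-0.2, 0.4, 0.8]
grip_width: 0.0004
grip_force: 0.0
```

Now push 36 mm along own +x.

>>> {"api": "step_arm", "payload": {
  "plan": [
    {"dx": 0, "dy": 0.08, "dz": 0, "rx": 0, "ry": 0, "rz": 0, "claw": 1},
    {"dx": 0, "dy": 0.08, "dz": 0, "rx": 0, "ry": 0, "rz": 0, "claw": 1},
    {"dx": 0, "dy": 0.08, "dz": 0, "rx": 0, "ry": 0, "rz": 0, "claw": 1},
    {"dx": 0, "dy": 0.07, "dz": 0, "rx": 0, "ry": 0, "rz": 0, "claw": 1},
    {"dx": 0, "dy": 0.05, "dz": 0, "rx": 0, "ry": 0, "rz": 0, "claw": 1},
    {"dx": 0, "dy": 0, "dz": 0, "rx": 0, "ry": 0, "rz": 0, "claw": 1},
    {"dx": 0, "dy": -0.2, "dz": 0, "rx": 0, "ry": 0, "rz": 0, "claw": 1},
    {"dx": 0, "dy": 0, "dz": -0.4, "rx": 0, "ry": 0, "rz": 0, "claw": 1},
    {"dx": -0.4, "dy": 0, "dz": -0.4, "rx": 0, "ry": 0, "rz": 0, "claw": 1},
    {"dx": -0.4, "dy": 0, "dz": -0.4, "rx": 0, "ry": 0, "rz": 0, "claw": 1}
  ]
}}

```text
time_s: 23.85
ee_pos: [0.441, 0.3013, 0.2129]
eef_rot: [-3.141, 0.0, 1.696]
force: [0.5, 0.1, 0.7]
grip_width: 0.0005
grip_force: 0.0
```

>>> {"api": "step_arm", "payload": {
  "plan": [
    {"dx": -0.3, "dy": 0, "dz": -0.4, "rx": 0, "ry": 0, "rz": 0, "claw": 1},
    {"dx": 0, "dy": 0, "dz": 0, "rx": 0, "ry": 0, "rz": 0, "claw": 1},
    {"dx": 0, "dy": 0, "dz": 0, "rx": 0, "ry": 0, "rz": 0, "claw": 1}
  ]
}}

```text
time_s: 24.15
ee_pos: [0.4454, 0.2718, 0.2523]
eef_rot: [3.14, -0.001, 1.693]
force: [-0.3, 0.4, -1.0]
grip_width: 0.0004
grip_force: 0.0
```

```bash
python3 cl.py; python3 - <<'E'
from h import *
c=viewer.camera('wrist');W=cloud(c);save(c,'fin')
m=(W[...,2]>.078)&(W[...,2]<.11)&(abs(W[...,0]-.46)<.03)&(abs(W[...,1]-.375)<.02);P=W[m];print(len(P),P.mean(0),P.min(0),P.max(0), P[P[:,2]>.094].mean(0))
a=viewer.camera('scene');W=cloud(a);hsv=cv2.cvtColor(a['img'],cv2.COLOR_RGB2HSV);H,S,V=[hsv[...,i].astype(int) for i in range(3)]
x,y,z=[W[...,i] for i in range(3)]
near=(abs(x-.53)<.03)&(y>-.15)&(y<.15)
for k,m in [('bar',near&(H>14)&(H<35)&(S>100)&(z>.05)&(z<.066)),('red',near&((H<6)|(H>173))&(S>150)&(z>.055)&(y<-.08))]:
    P=W[m];r=cv2.minAreaRect((P[:,:2]*1000).astype(np.float32));print(k,m.sum(),r,P.max(0))
A=cv2.resize(a['img'][110:250,300:410],None,fx=4,fy=4,interpolation=2);B=c['img'][:,230:590];H=np.zeros((560,800,3),np.uint8);H[:,:440]=A;H[:400,440:]=B
cv2.imwrite('pics/final.png',H[:,:,::-1])
E
```

```text
24.15 [0.44539353 0.27184613 0.25231489] [ 3.14019697e+00 -5.46122209e-04  1.69308098e+00] [-0.25182179  0.37099268 -0.99358916] 0.0003506179703298252
scene 17 [0.5241 0.0573 0.0685] [0.516 0.052 0.063] [0.533 0.066 0.072]
side 5 [0.5184 0.0575 0.0691] [0.515 0.056 0.067] [0.523 0.061 0.072]
145 [0.46932503 0.37823927 0.09363247] [0.46105118 0.37483945 0.0782716 ] [0.47813343 0.3834057  0.10202693] [0.47231795 0.378677   0.09869036]
bar 191 ((532.5394287109375, 6.7872314453125), (246.75987243652344, 18.904808044433594), 87.37455749511719) [0.54713812 0.12988187 0.06546266]
red 38 ((529.0294799804688, -127.1070785522461), (12.078157424926758, 14.14781379699707), 82.29244232177734) [ 0.53594273 -0.12034345  0.08228009]
```

View pics/final.png

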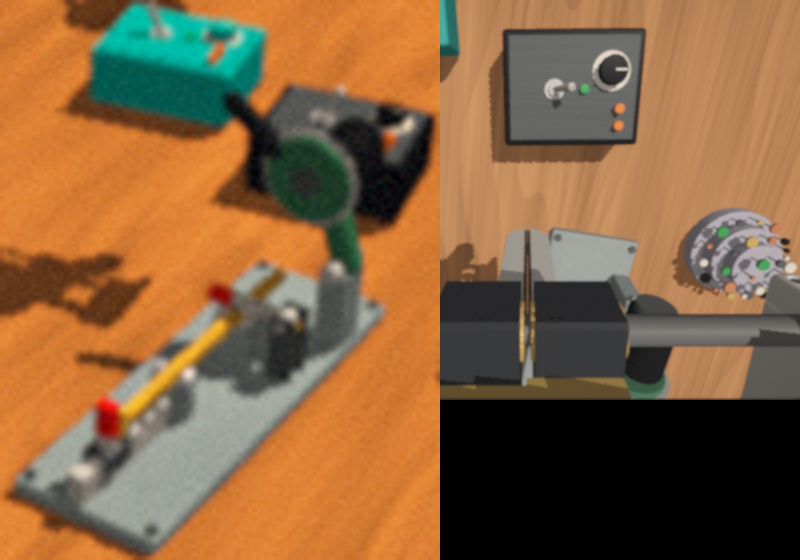

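The toggle now leans to the green lamp at (572,86), the hold-down lies across the bar at (222,294), and the bar is against the stop.

```bash
python3 -c "
from h import *
print(hand_in())"
```

```text
the job is handed in; nothing more can be done
None
```

I completed all five steps in order and handed the job in; the judge's verdict wasn't returned, but the last camera check showed the stop two notches out and home, the brass bar clamped against it, and the toggle on.

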